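# Set out the check weights on the rest beside the balance

### The arm

A 6-joint arm with a two-finger parallel gripper is mounted at the origin on the work surface. World frame = base frame: x ahead of the robot, y to its left, z up, the work surface at z = 0. Lengths are in m, angles in degrees, forces in N, time in s.
With the tool pointing down it reaches from about 0.25 to 0.725 m from the base axis. Payload 9.7 kg.
Tool frame: the origin (TCP) lies midway between the tips of the shut fingers; the grasp point (between the pads) lies 19 mm behind it (bot.hold_point_z is the distance from the TCP to the grasp point, in m); z points along the fingers, y is the line along which they close (so a half turn about z gives the same grasp; the last joint's range is limited). The gripper opens to 85 mm and grips with 20 to 120 N. Pads are 22 mm wide; open, the fingers measure 114 mm over their backs; the gripper's body (76 mm by 85 mm) begins 54 mm behind the grasp point. The pads swing forward as they close: fully open they stand 13 mm farther back than shut.
Start: joints at [-73.74, 4.979, 10.078, 95.1, 0, 90], TCP at [0.154, -0.528, 0.206] pointing down, gripper open.
Joint ranges: [-179.16, 179.16], [-48.56, 103.87], [-65.8, 70.77], [-126.05, 130.52], [-82.76, 87.17], [-180, 180]. Speed limits (degrees/s): [127.2, 127.2, 147.25, 180, 180, 180].

### API

Orientations are given as [roll, pitch, yaw] about the fixed x, y, z axes, in that order (R = Rz(yaw) Ry(pitch) Rx(roll)).
In Python, from workcell import bot gives the robot as it stands.
- The arm moves only by the tool play_rows, never from a script. Its argument "steps" is a list that holds one entry, the list of rows, each a list of 4 numbers: the shift along the tool's x, y, z in m, then the turn about the tool's z in rad. In form: [[[tx, ty, tz, yaw], ...]]. A call has exactly 5 rows; each row shifts and turns the commanded pose from where the row before left it, along the tool's axes as they then stand; what a row does not reach is not made up. A row lasts 1/12 s, in which the tool goes at most 41.7 mm and 7.16 degrees, less where a joint would pass 70% of its speed; a pose out of reach is approached as far as the arm can. A call is refused whole if a number of a shift passes 0.0417 or a number of a turn 0.125, either way. A call with a gripper value outside its range is refused whole. "gripper" is the finger opening in m, from 0 to 0.0854, set as the call begins (left out, the last holds). The fingers move at their own pace and stop on an object; "squeeze" is the grip in N (left out, the last holds). Time passes only in rows, so rows that do not move let the fingers close, or fill a call up. It gives the time, the measured TCP pose, the force, the opening and the grip force at its end, in the units of the state.
- bot.get_obs(): the state, without advancing time (a new reading comes with each control period).
- bot.camera(name): name is "scene" or "top" or "wrist"; returns a dict with "img" (480x640x3 uint8, blue, green, red), "vfov" (degrees; the focal length in pixels is half the picture's height over the tangent of half this angle, whatever the lens; pixels are square), "cx", "cy" (the principal point, pixels), "xyz" and "attitude" of the camera in the world. Camera axes: x right, y down, z forward; pixel columns grow to the right and rows downward; lengths in m; the calibration is good to about 2 mm. A picture is of the moment at which its call begins. There is no depth.
- bot.job_done(): hands the job in; it is judged then, once.
The state is a dict: "time": time; "q": joint angles; "qd": joint speeds; "joint_efforts": joint torques, N m; "ee_pos": TCP position; "tcp_rot": TCP orientation; "wrist_force": force on the tool from outside, world axes, zero at the start; "torque": the same for the moment, N m; "opening": finger opening in m; "grasp_force": force on a finger pad.
Only numpy, scipy, OpenCV 4.12 (cv2) and the standard library are available. Lean on these libraries where they do the work, as an engineer would, in place of code of your own. Each camera call takes 0.05 s, during which the arm holds its last target. There are 200 camera calls.

### The job

The four steel check weights must settle to room temperature beside the balance before its linearity check, set out in the order they will be used: stand them upright on the four felt pads of the aluminium rest in order of size, the smallest on the pad nearest the balance and the largest on the pad farthest from it. Centre each weight on its pad and set it down gently without dropping it, and leave the porcelain crucible among them where it stands.

Things in the scene. Friction and masses are not known exactly. Their poses are not given: they have to be found in the camera images.
- w500_mid (a point): The largest of the four polished steel knob weights, 500 g: a plain upright cylinder 38 mm across and 48 mm high with a narrower neck and knob above it, 64 mm high over all. Stands loose on the bench. The point is on its axis, half-way up (32.0 mm above its foot); z is its upright axis.
- w200_mid (a point): The second largest of the four polished steel knob weights, 200 g: a plain upright cylinder 28 mm across and 35.4 mm high with a narrower neck and knob above it, 47.2 mm high over all. Stands loose on the bench. The point is on its axis, half-way up (23.6 mm above its foot); z is its upright axis.
- w100_mid (a point): The second smallest of the four polished steel knob weights, 100 g: a plain upright cylinder 22 mm across and 27.8 mm high with a narrower neck and knob above it, 37.1 mm high over all. Stands loose on the bench. The point is on its axis, half-way up (18.6 mm above its foot); z is its upright axis.
- w50_mid (a point): The smallest of the four polished steel knob weights, 50 g: a plain upright cylinder 17.9 mm across and 22.8 mm high with a narrower neck and knob above it, 30.3 mm high over all. Stands loose on the bench. The point is on its axis, half-way up (15.2 mm above its foot); z is its upright axis.
- pad1: Felt pad 1 of 4, a flat round dark blue-grey pad 50 mm across, let into the aluminium rest (a fixed bar 75 x 265 x 8 mm lying on the bench, pads in one row, 65 mm from centre to centre). The origin is the centre of the pad's top, 8.5 mm above the bench, where a weight stands; z up, y along the row from pad 4 towards pad 1 (pad 1 is at the robot's left end, pad 4 at its right end), x across the row.
- pad2: Felt pad 2 of 4, a flat round dark blue-grey pad 50 mm across, let into the aluminium rest (a fixed bar 75 x 265 x 8 mm lying on the bench, pads in one row, 65 mm from centre to centre). The origin is the centre of the pad's top, 8.5 mm above the bench, where a weight stands; z up, y along the row from pad 4 towards pad 1 (pad 1 is at the robot's left end, pad 4 at its right end), x across the row.
- pad3: Felt pad 3 of 4, a flat round dark blue-grey pad 50 mm across, let into the aluminium rest (a fixed bar 75 x 265 x 8 mm lying on the bench, pads in one row, 65 mm from centre to centre). The origin is the centre of the pad's top, 8.5 mm above the bench, where a weight stands; z up, y along the row from pad 4 towards pad 1 (pad 1 is at the robot's left end, pad 4 at its right end), x across the row.
- pad4: Felt pad 4 of 4, a flat round dark blue-grey pad 50 mm across, let into the aluminium rest (a fixed bar 75 x 265 x 8 mm lying on the bench, pads in one row, 65 mm from centre to centre). The origin is the centre of the pad's top, 8.5 mm above the bench, where a weight stands; z up, y along the row from pad 4 towards pad 1 (pad 1 is at the robot's left end, pad 4 at its right end), x across the row.
- balance: The precision balance: white fixed instrument about 320 x 205 mm and 143 mm high over its square glass draught shield, with a round steel pan inside the shield and a display towards the robot. It stands beyond one end of the rest, at the robot's left (y positive) or right (y negative); a pH meter with an electrode arm stands at the other end. Origin: centre of its underside.
- crucible_mid (a point): White porcelain crucible with its lid on, 44 mm across the lid and 42 mm high, loose, standing among the weights; not to be moved. The point is on its axis half-way up (21 mm above the bench). A small white jar with a teal cap (39 mm across, 42 mm high, not listed) also stands among them, at least 75 mm from every other centre; nothing else stands within 85 mm of a weight or a pad centre.
Things that resemble listed ones, but are neither listed nor needed, are in the scene too. Leave any pink, purple or red look-alike of the part that bears w200_mid alone.

How it is judged:
By the outcome, as a careful person would: the job done as asked, in the order asked, and still so for the second after the job is handed in, with the robot touching nothing.
It also fails if it takes over 102 s, if anything falls off the work surface, if the arm or the gripper's body presses on something with over 40 N, if the wrist force passes 120 N, or if a joint passes its speed limit or range.

## Working session

There is one attempt and no reset: what is moved stays moved. The work goes in short steps, Python scripts to look and compute and a tool call to move; the robot and the scene stay as the last step left them, time stands still between calls to the robot, and variables do not carry over. Pictures are saved under pics/ and viewed, at most 16 in all, crops included, and the job is handed in when it is done.

Besides the shell and the picture viewer there is one more tool, called as a command line: name --argument value ..., lists and objects as JSON in quotes. play_rows: Moves the arm, as the interface text tells. Its arguments: {"type":"object","properties":{"steps":{"type":"array","items":{"type":"array","items":{"type":"array","items":{"type":"number"}}}},"gripper":{"type":"number"},"squeeze":{"type":"number"}},"required":["steps"]}

```bash
mkdir -p pics; ls; python3 - <<'E'
from workcell import bot
import cv2
print(bot.get_obs())
for n in("scene","top"):
    c=bot.camera(n); cv2.imwrite(f"pics/{n}0.png",c["img"]); print(n,{k:v for k,v in c.items() if k!="img"})
E
```

```text
pics
{'time': 0.0, 'q': array([-7.37408144e+01,  5.01051024e+00,  1.00353866e+01,  9.50972426e+01,
       -3.23279544e-04,  9.00002407e+01]), 'qd': array([ 0.03812992,  0.01632468,  0.07428822,  0.00336181,  0.01716404,
       -0.01774308]), 'joint_efforts': array([-6.57541641e-04, -5.20393932e+01,  4.64794886e+01,  1.63213816e-02,
       -1.79579052e-05,  3.19165827e-05]), 'ee_pos': array([ 0.15392213, -0.52777419,  0.20569708]), 'tcp_rot': array([-1.79927634e+02,  3.23583263e-04,  1.62589453e+01]), 'wrist_force': array([-0.63269396,  0.06826189, -0.6175399 ]), 'torque': array([-0.03113739,  0.01314044, -0.04359137]), 'grasp_force': 0.0, 'opening': 0.08546584084446764}
scene {'vfov': 56.608513876447255, 'cx': 318.84112224718996, 'cy': 240.18863521675883, 'xyz': array([1.20671973, 0.4282619 , 0.72797315]), 'attitude': array([-131.09962967,    0.34065167,  121.08429813])}
top {'vfov': 45.20180664854456, 'cx': 319.8572218348495, 'cy': 235.86413520201538, 'xyz': array([ 0.22506466, -0.00359747,  1.76172802]), 'attitude': array([-1.69564479e+02, -9.90822770e-02, -8.84336230e+01])}
```

View pics/top0.png

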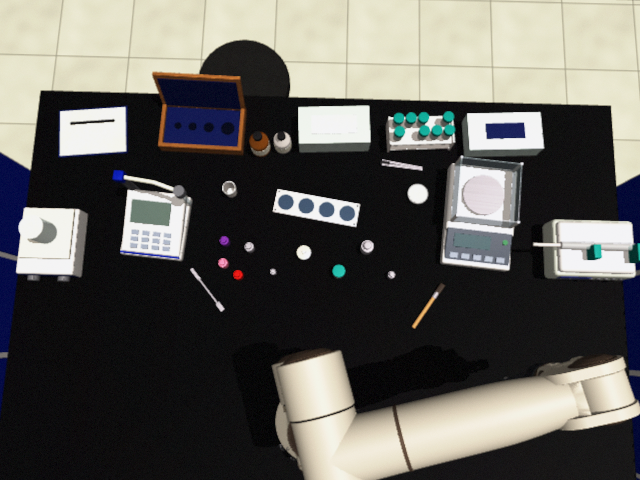

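View pics/scene0.png

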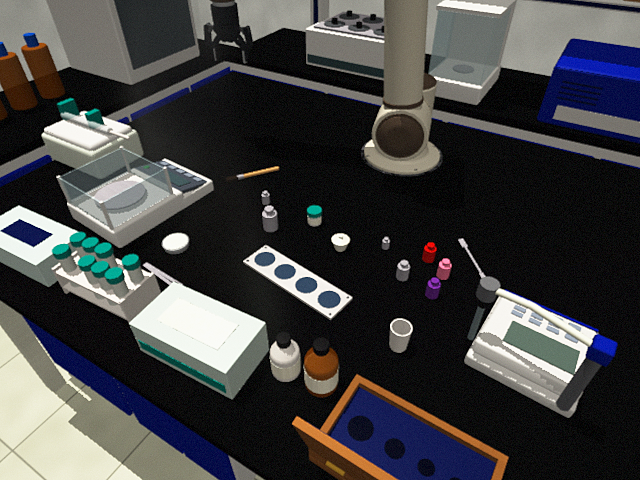

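The top view has the robot at the bottom, with −y to the right. The balance is at right (490,195), so pad 4 (347,213) is nearest it. The weights are at (367,247), (249,247), (391,275) and (273,272). The crucible is at (304,252), the jar at (339,271), and the coloured look-alikes at the left.

```bash
cat > h.py <<'E'
import numpy as np, cv2
from scipy.spatial.transform import Rotation as R
def rays(c,uv):
    f=240/np.tan(np.radians(c["vfov"]/2)); uv=np.atleast_2d(uv).astype(float)
    d=np.c_[(uv[:,0]-c["cx"])/f,(uv[:,1]-c["cy"])/f,np.ones(len(uv))]
    return d@R.from_euler("xyz",c["attitude"],degrees=True).as_matrix().T
def cast(c,uv,z):
    d=rays(c,uv); return c["xyz"]+d*((z-c["xyz"][2])/d[:,2])[:,None]
def proj(c,P):
    f=240/np.tan(np.radians(c["vfov"]/2))
    p=(np.atleast_2d(P)-c["xyz"])@R.from_euler("xyz",c["attitude"],degrees=True).as_matrix()
    return np.c_[c["cx"]+f*p[:,0]/p[:,2],c["cy"]+f*p[:,1]/p[:,2]]
E
python3 - <<'E'
from workcell import bot
from h import *
c=bot.camera("top"); im=c["img"]; s=bot.camera("scene")
hsv=cv2.cvtColor(im,cv2.COLOR_BGR2HSV)
# pads: dark blobs inside bar bounding area
m=((im.max(2)>60)).astype(np.uint8)
n,l,st,ce=cv2.connectedComponentsWithStats(m)
for i in range(1,n):
    x,y,w,h,a=st[i]
    if 200<ce[i][0]<440 and 170<ce[i][1]<300 and a>8:
        z=.03; p=cast(c,ce[i],z)[0]; print(ce[i].round(1),w,h,a,im[l==i].mean(0).round(),p.round(3), proj(s,p).round(0))
b=((hsv[...,1]>50)&(hsv[...,2]>40)&(hsv[...,0]>90)&(hsv[...,0]<125)).astype(np.uint8); 
n,l,st,ce=cv2.connectedComponentsWithStats(b)
P=[]
for i in range(1,n):
    if 260<ce[i][0]<370 and 185<ce[i][1]<225 and st[i][4]>60: P.append(cast(c,ce[i],.0085)[0]); print("pad",ce[i].round(1),st[i],P[-1].round(4),proj(s,P[-1]).round(1))
P=np.array(P); print(np.linalg.norm(np.diff(P,axis=0),axis=1))
cv2.imwrite("pics/t1.png",cv2.resize(im[185:295,215:405],None,fx=4,fy=4,interpolation=cv2.INTER_CUBIC))
cv2.imwrite("pics/s1.png",cv2.resize(s["img"][170:330,235:435],None,fx=4,fy=3.7,interpolation=cv2.INTER_CUBIC))
E
```

```text
[229.3 188.4] 15 16 198 [139. 143. 148.] [0.686 0.287 0.03 ] [[399. 337.]]
[417.4 193.3] 22 21 356 [215. 217. 218.] [ 0.686 -0.296  0.03 ] [[175. 236.]]
[316.2 207.6] 89 39 2097 [188. 180. 174.] [0.632 0.016 0.03 ] [[295. 268.]]
[223.8 240.4] 10 10 79 [144.  44. 114.] [0.522 0.294 0.03 ] [[433. 284.]]
[367.  246.1] 13 14 145 [180. 176. 183.] [ 0.516 -0.142  0.03 ] [[268. 218.]]
[248.8 246.6] 10 10 85 [161. 157. 164.] [0.505 0.217 0.03 ] [[402. 266.]]
[303.5 252. ] 16 15 191 [207. 214. 216.] [0.493 0.05  0.03 ] [[339. 238.]]
[222.9 262.7] 11 11 96 [135. 108. 189.] [0.453 0.293 0.03 ] [[443. 265.]]
[338.5 270.5] 14 14 149 [153. 169.  35.] [ 0.439 -0.057  0.03 ] [[313. 213.]]
[207.5 290.2] 35 44 203 [158. 154. 162.] [0.369 0.335 0.03 ] [[472. 249.]]
[272.7 271.2] 7 7 38 [154. 150. 157.] [0.431 0.142 0.03 ] [[385. 237.]]
[237.8 274.5] 11 10 90 [ 17.  21. 188.] [0.419 0.246 0.03 ] [[428. 249.]]
[391.2 274.3] 8 8 51 [163. 159. 166.] [ 0.432 -0.216  0.03 ] [[264. 193.]]
pad [285.4 201.6] [278 195  15  14 165] [0.6537 0.113  0.0085] [[328.1 298.1]]
pad [305.8 205.5] [299 199  15  14 169] [0.6432 0.0488 0.0085] [[305.4 283.8]]
pad [326.2 209.4] [319 203  15  14 168] [ 0.6323 -0.0153  0.0085] [[284.2 270.3]]
pad [346.7 213. ] [340 206  15  15 171] [ 0.6228 -0.0795  0.0085] [[263.9 257.9]]
[0.06508088 0.06502207 0.06489088]
```

View pics/t1.png

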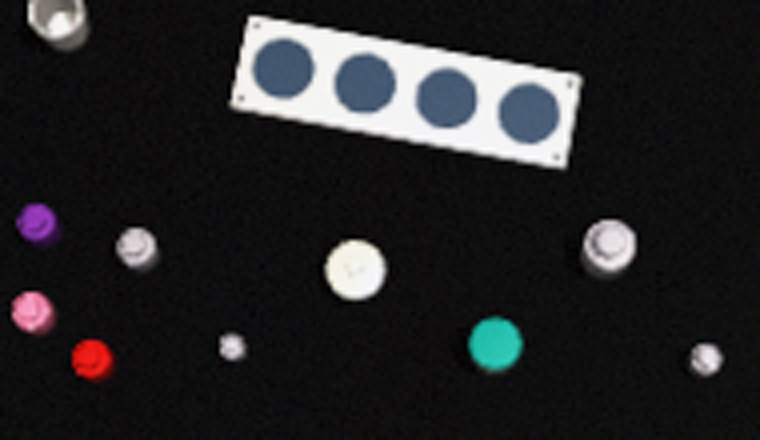

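All the sizes match the list: pad pitch is 65.0 mm, and the blob widths are 38, 29, 23 and 20 mm. The projections agree with the scene view too. I'll start with w50, then place upwards in size.

```bash
cat >> h.py <<'E'
def plan(o,tgt,yaw=None,k=1):
    """rows in tool axes from measured pose o to tgt, k calls of 5 rows"""
    y0=o["tcp_rot"][2]; yaw=y0 if yaw is None else yaw; n=5*k
    d=(np.array(tgt)-o["ee_pos"])/n; out=[]
    for i in range(n):
        a=np.radians(y0+(yaw-y0)*i/n); c,s=np.cos(a),np.sin(a)
        out.append([c*d[0]+s*d[1], s*d[0]-c*d[1], -d[2], -np.radians(yaw-y0)/n])
    for j in range(k): print(np.array(out[5*j:5*j+5]).round(4).tolist())
E
python3 - <<'E'
from workcell import bot
from h import *
plan(bot.get_obs(),[.431,.142,.16],80.9,4)
E
```

```text
[[0.0227, -0.0283, 0.0023, -0.0564], [0.0242, -0.027, 0.0023, -0.0564], [0.0257, -0.0255, 0.0023, -0.0564], [0.0271, -0.0241, 0.0023, -0.0564], [0.0284, -0.0225, 0.0023, -0.0564]]
[[0.0296, -0.0208, 0.0023, -0.0564], [0.0308, -0.0191, 0.0023, -0.0564], [0.0318, -0.0174, 0.0023, -0.0564], [0.0327, -0.0156, 0.0023, -0.0564], [0.0336, -0.0137, 0.0023, -0.0564]]
[[0.0343, -0.0118, 0.0023, -0.0564], [0.0349, -0.0098, 0.0023, -0.0564], [0.0354, -0.0078, 0.0023, -0.0564], [0.0358, -0.0058, 0.0023, -0.0564], [0.036, -0.0038, 0.0023, -0.0564]]
[[0.0362, -0.0018, 0.0023, -0.0564], [0.0362, 0.0003, 0.0023, -0.0564], [0.0362, 0.0023, 0.0023, -0.0564], [0.036, 0.0044, 0.0023, -0.0564], [0.0357, 0.0064, 0.0023, -0.0564]]
```

play_rows --steps '[[[0.0227,-0.0283,0.0023,-0.0564],[0.0242,-0.027,0.0023,-0.0564],[0.0257,-0.0255,0.0023,-0.0564],[0.0271,-0.0241,0.0023,-0.0564],[0.0284,-0.0225,0.0023,-0.0564]]]' --gripper 0.06 --squeeze 25

```text
time: 0.62
ee_pos: [0.2233, -0.3589, 0.1945]
tcp_rot: [-180.0, -0.0, 32.5]
wrist_force: [-0.1, -0.0, 0.1]
opening: 0.0601
grasp_force: 0.0
```

play_rows --steps '[[[0.0296,-0.0208,0.0023,-0.0564],[0.0308,-0.0191,0.0023,-0.0564],[0.0318,-0.0174,0.0023,-0.0564],[0.0327,-0.0156,0.0023,-0.0564],[0.0336,-0.0137,0.0023,-0.0564]]]'

```text
time: 1.03
ee_pos: [0.2925, -0.1914, 0.1833]
tcp_rot: [180.0, -0.0, 48.7]
wrist_force: [0.2, -0.9, 0.4]
opening: 0.0597
grasp_force: 0.0
```

play_rows --steps '[[[0.0343,-0.0118,0.0023,-0.0564],[0.0349,-0.0098,0.0023,-0.0564],[0.0354,-0.0078,0.0023,-0.0564],[0.0358,-0.0058,0.0023,-0.0564],[0.036,-0.0038,0.0023,-0.0564]]]'

```text
time: 1.45
ee_pos: [0.362, -0.0237, 0.172]
tcp_rot: [180.0, -0.0, 64.9]
wrist_force: [0.8, -0.3, -1.4]
opening: 0.0597
grasp_force: 0.0
```

play_rows --steps '[[[0.0362,-0.0018,0.0023,-0.0564],[0.0362,0.0003,0.0023,-0.0564],[0.0362,0.0023,0.0023,-0.0564],[0.036,0.0044,0.0023,-0.0564],[0.0357,0.0064,0.0023,-0.0564]]]'

```text
time: 1.87
ee_pos: [0.4313, 0.1439, 0.1602]
tcp_rot: [180.0, -0.0, 81.1]
wrist_force: [0.7, -1.0, 0.5]
opening: 0.0602
grasp_force: 0.0
```

```bash
python3 - <<'E'
from workcell import bot
from h import *
for i in range(3): c=bot.camera("wrist")
o=bot.get_obs(); print(o["time"],o["ee_pos"],o["tcp_rot"],o["qd"],{k:v for k,v in c.items() if k!="img"})
cv2.imwrite("pics/w0.png",c["img"])
print(proj(c,[[.431,.142,.03],o["ee_pos"]]))
E
```

```text
2.0167 [0.43101455 0.14366929 0.15939817] [-1.79899884e+02  4.76860075e-02  8.11032507e+01] [-2.93525505 -2.44411916 -1.20880326  1.28572219 -0.39146223 -0.2209658 ] {'vfov': 71.30529583140967, 'cx': 317.58055662134035, 'cy': 242.61696003880516, 'xyz': array([0.44286402, 0.21565771, 0.32661851]), 'attitude': array([ 1.63631980e+02,  8.47380275e-02, -8.76001467e+00])}
[[317.50485347 229.47199426]
 [316.65562727 284.89642501]]
```

View pics/w0.png

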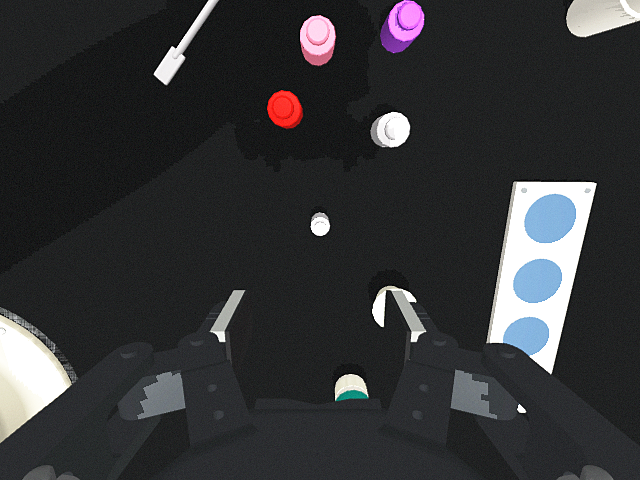

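The wrist view shows w50 at (320,222), w200 at (391,130), and the pads at (550,218), (537,281) and (526,336). All of them are usable for close measurement.

```bash
cat >> h.py <<'E'
def wblobs(c,zs,box=(0,640,0,480),amin=150):
    im=c["img"]; m=((im.min(2)>110)&(im.max(2).astype(int)-im.min(2)<40)).astype(np.uint8)
    n,l,st,ce=cv2.connectedComponentsWithStats(m)
    for i in range(1,n):
        if st[i][4]>amin and st[i][4]<8000 and box[0]<ce[i][0]<box[1] and box[2]<ce[i][1]<box[3]:
            x,y,w,h,a=st[i]; u=[x+w/2-.5,y+h/2-.5]
            print(u,w,h,a,[cast(c,u,z)[0][:2].round(4).tolist() for z in zs])
def pads(c):
    hsv=cv2.cvtColor(c["img"],cv2.COLOR_BGR2HSV)
    b=((hsv[...,1]>60)&(hsv[...,2]>90)&(hsv[...,0]>95)&(hsv[...,0]<120)).astype(np.uint8)
    n,l,st,ce=cv2.connectedComponentsWithStats(b)
    for i in range(1,n):
        if st[i][4]>400: print("pad",ce[i].round(1),st[i].tolist(),cast(c,ce[i],.0085)[0].round(4))
E
python3 - <<'E'
from workcell import bot
from h import *
c=bot.camera("wrist"); o=bot.get_obs(); print(o["ee_pos"],o["tcp_rot"])
wblobs(c,[.012,.018],(280,430,80,250)); pads(c)
t=[.431,.142,.004]
plan(o,[.431,.142,.05],80.9,1);
E
```

```text
[0.43075277 0.14247787 0.15982922] [-1.79924936e+02  4.79190487e-02  8.09832535e+01]
[np.float64(390.5), np.float64(126.5)] 40 36 1102 [[0.5083, 0.2187], [0.507, 0.2186]]
[np.float64(320.5), np.float64(221.5)] 20 24 358 [[0.4335, 0.1428], [0.4337, 0.1442]]
pad [550.6 215.3] [525, 191, 52, 50, 1981] [0.6544 0.1137 0.0085]
pad [538.  277.8] [514, 256, 49, 44, 1669] [0.6442 0.0495 0.0085]
pad [527.4 332.9] [504, 314, 46, 40, 1333] [ 0.6348 -0.0137  0.0085]
[[-0.0001, 0.0001, 0.022, 0.0003], [-0.0001, 0.0001, 0.022, 0.0003], [-0.0001, 0.0001, 0.022, 0.0003], [-0.0001, 0.0001, 0.022, 0.0003], [-0.0001, 0.0001, 0.022, 0.0003]]
```

play_rows --steps '[[[0.0003,0.0005,0.025,0],[0.0003,0.0005,0.025,0],[0.0003,0.0005,0.025,0],[0.0003,0.0005,0.025,0],[0.0001,0.0005,0.025,0]]]' --squeeze 30

```text
time: 2.48
ee_pos: [0.4336, 0.1415, 0.0347]
tcp_rot: [180.0, -0.0, 80.8]
wrist_force: [-0.1, 0.4, -0.7]
opening: 0.0601
grasp_force: 0.0
```

play_rows --steps '[[[0,0,0.008,0],[0,0,0.008,0],[0,0,0.008,0],[0,0,0.006,0],[0,0,0.0,0]]]'

```text
time: 2.9
ee_pos: [0.4337, 0.1426, 0.0052]
tcp_rot: [-180.0, 0.0, 80.9]
wrist_force: [0.0, -0.5, 0.7]
opening: 0.0602
grasp_force: 0.0
```

play_rows --steps '[[[0,0,0,0],[0,0,0,0],[0,0,0,0],[0,0,0,0],[0,0,0,0]]]' --gripper 0.025

```text
time: 3.32
ee_pos: [0.4339, 0.1429, 0.0057]
tcp_rot: [180.0, -0.0, 80.9]
wrist_force: [0.0, 0.4, -0.9]
opening: 0.0249
grasp_force: 0.0
```

play_rows --steps '[[[0,0,0,0],[0,0,0,0],[0,0,0,0],[0,0,0,0],[0,0,0,0]]]' --gripper 0.01

```text
time: 3.73
ee_pos: [0.4337, 0.1428, 0.0054]
tcp_rot: [180.0, 0.0, 80.9]
wrist_force: [-0.2, 0.3, -0.6]
opening: 0.0101
grasp_force: 0.0
```

```bash
python3 - <<'E'
from workcell import bot
from h import *
c=bot.camera("wrist"); o=bot.get_obs(); print(o["ee_pos"],o["grasp_force"],o["opening"])
cv2.imwrite("pics/w1.png",c["img"])
E
```

```text
[0.43372927 0.14276755 0.00539312] 0.04248541317792842 0.010126702265141677
```

View pics/w1.png

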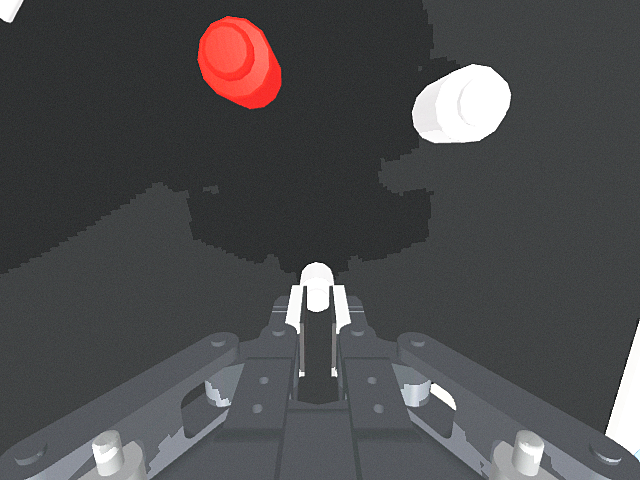

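The wrist view shows w50 at (316,288), standing just in front of the closed fingers. It was outside the pads or slipped out of them, so I'll measure it and regrip.

```bash
python3 - <<'E'
from workcell import bot
from h import *
c=bot.camera("wrist"); o=bot.get_obs(); print(o["ee_pos"],c["xyz"],c["attitude"])
print(proj(c,o["ee_pos"]+np.array([0,0,.019])), proj(c,o["ee_pos"]))
im=c["img"][240:340,270:370]; 
print(cast(c,[[316,264],[316,310]],0), cast(c,[[316,264],[316,288],[316,310]],.0303),cast(c,[[316,264]],.0228))
cv2.imwrite("pics/w1c.png",cv2.resize(im,None,fx=6,fy=6,interpolation=cv2.INTER_CUBIC))
t=bot.camera("top"); m=t["img"].min(2)[258:285,258:285]; print(m[8:22,8:24])
E
```

```text
[0.43374457 0.14278239 0.00538037] [0.44503717 0.21289489 0.17300215] [ 1.63629525e+02 -1.78199162e-03 -9.12010301e+00]
[[317.49554868 296.62373089]] [[317.50302459 281.27204925]]
[[0.43418991 0.15076786 0.        ]
 [0.42971687 0.12313945 0.        ]] [[0.43608972 0.16164893 0.0303    ]
 [0.43420343 0.14999795 0.0303    ]
 [0.4324001  0.13885942 0.0303    ]] [[0.43561947 0.1589556  0.0228    ]]
[[204 203 203 202 198 199 193 191 188 170 158 201 217 217 217 214]
 [204 204 203 204 199 198 195 192 190 183 137 192 216 214 213 212]
 [204 205 204 201 199 198 195 193 190 187 171 198 213 211 210 208]
 [204 202 203 202 201 197 197 196 190 188 184 171 193 208 204 206]
 [202 204 204 202 201 197 200 195 193 191 186 150 186 205 201 201]
 [203 204 203 203 201 200 201 197 194 192 188 173 185 195 198 197]
 [205 205 204 203 203 201 198 197 196 193 189 186 182 186 181 189]
 [205 204 202 204 201 200 202 199 196 194 190 189 184 177 173 174]
 [205 203 204 204 204 203 201 198 197 193 193 189 184 181 176 172]
 [203 206 205 205 204 199 200 199 196 197 192 189 186 182 176 171]
 [205 206 205 205 201 201 202 201 198 197 192 192 188 184 179 174]
 [207 205 206 203 204 203 203 200 199 196 195 193 189 186 182 175]
 [204 207 205 205 201 203 201 201 199 198 196 191 189 187 184 178]
 [205 205 207 206 204 203 202 202 200 197 194 195 190 187 183 179]]
```

View pics/w1c.png

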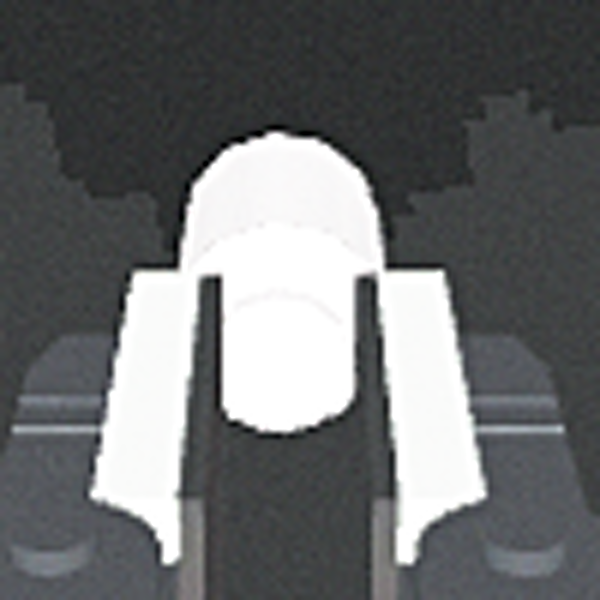

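The foot edge of w50 casts to y≈0.151, so its axis is where I predicted. The pads closed around the neck, above the shoulder. I'll open, go a little lower, and regrip while watching the force.

play_rows --steps '[[[0,0,0,0],[0,0,0,0],[0,0,0,0],[0,0,0.001,0],[0,0,0.001,0]]]' --gripper 0.03

```text
time: 4.3
ee_pos: [0.4338, 0.1428, 0.0033]
tcp_rot: [180.0, -0.0, 80.9]
wrist_force: [0.1, -0.4, -0.6]
opening: 0.0301
grasp_force: 0.0
```

play_rows --steps '[[[0,0,0.001,0],[0,0,0.001,0],[0,0,0.0,0],[0,0,0,0],[0,0,0,0]]]'

```text
time: 4.72
ee_pos: [0.4338, 0.1428, 0.0014]
tcp_rot: [180.0, -0.0, 80.9]
wrist_force: [-0.5, 0.6, -0.1]
opening: 0.03
grasp_force: 0.0
```

play_rows --steps '[[[0,0,0,0],[0,0,0,0],[0,0,0.0,0],[0,0,0,0],[0,0,0,0]]]' --gripper 0.013

```text
time: 5.13
ee_pos: [0.4337, 0.1428, 0.0014]
tcp_rot: [180.0, -0.0, 80.9]
wrist_force: [-0.9, 0.3, -0.2]
opening: 0.0131
grasp_force: 0.0
```

```bash
python3 - <<'E'
from workcell import bot
from h import *
c=bot.camera("wrist"); o=bot.get_obs(); print(o["ee_pos"],o["wrist_force"],o["grasp_force"],o["opening"])
cv2.imwrite("pics/w2.png",cv2.resize(c["img"][230:430,220:420],None,fx=3,fy=3,interpolation=cv2.INTER_CUBIC))
E
```

```text
[0.43373564 0.14274858 0.00136775] [0.00340032 0.39520341 0.93400959] 0.0 0.012940187934959602
```

View pics/w2.png

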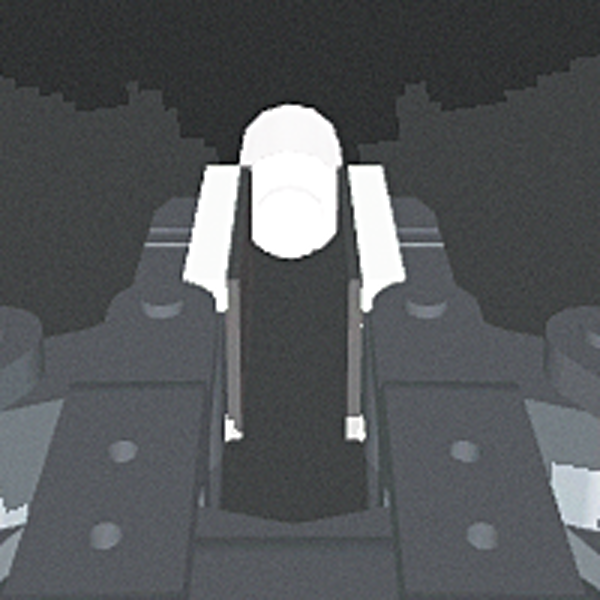

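The gap of 12.9 mm spans 29 px, which puts the pad tips at about z≈0.03, well above the reported TCP. I'll go lower in guarded steps.

play_rows --steps '[[[0,0,0,0],[0,0,0,0],[0,0,0,0],[0,0,0.001,0],[0,0,0.001,0]]]' --gripper 0.03

```text
time: 5.6
ee_pos: [0.4338, 0.1428, -0.0007]
tcp_rot: [180.0, -0.0, 80.9]
wrist_force: [-0.3, 0.3, 0.3]
opening: 0.0301
grasp_force: 0.0
```

play_rows --steps '[[[0,0,0.001,0],[0,0,0.001,0],[0,0,0.0,0],[0,0,0,0],[0,0,0,0]]]'

```text
time: 6.02
ee_pos: [0.4337, 0.1428, -0.0026]
tcp_rot: [-180.0, 0.0, 80.9]
wrist_force: [0.0, -0.6, -0.1]
opening: 0.0301
grasp_force: 0.0
```

```bash
python3 - <<'E'
from workcell import bot
from h import *
c=bot.camera("wrist"); o=bot.get_obs(); print(o["ee_pos"],o["wrist_force"],o["grasp_force"],o["opening"])
cv2.imwrite("pics/w3.png",cv2.resize(c["img"][230:430,220:420],None,fx=3,fy=3,interpolation=cv2.INTER_CUBIC))
E
```

```text
[ 0.43376844  0.14277403 -0.00258664] [ 0.34552129 -0.46517875 -0.48281037] 0.0 0.02985359105937329
```

View pics/w3.png

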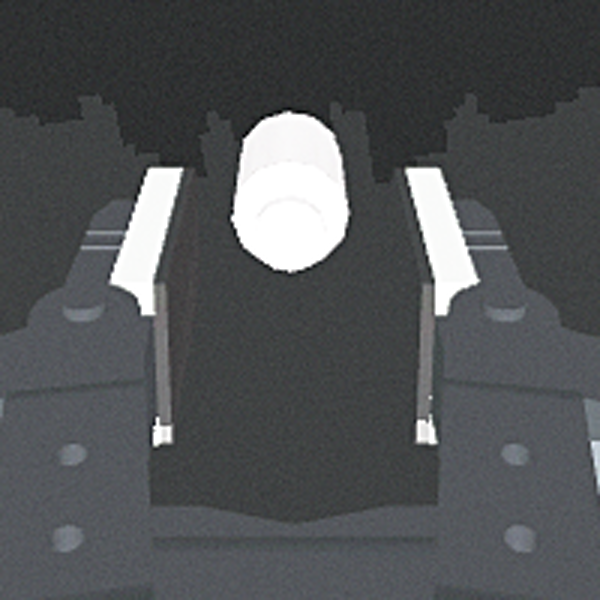

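The weight is now clearly between the pads, with knob and cylinder visible. The 66 px gap puts the tips at z≈0.024, so I'll continue down, guarded.

play_rows --steps '[[[0,0,0.001,0],[0,0,0.001,0],[0,0,0.001,0],[0,0,0.001,0],[0,0,0.001,0]]]'

```text
time: 6.48
ee_pos: [0.4337, 0.1427, -0.0078]
tcp_rot: [-180.0, 0.0, 80.9]
wrist_force: [-0.6, -0.5, 0.9]
opening: 0.0303
grasp_force: 0.0
```

play_rows --steps '[[[0,0,0.001,0],[0,0,0.001,0],[0,0,0.001,0],[0,0,0.001,0],[0,0,0.001,0]]]'

```text
time: 6.9
ee_pos: [0.4337, 0.1428, -0.0127]
tcp_rot: [-180.0, -0.0, 80.9]
wrist_force: [-0.5, 0.7, -0.3]
opening: 0.0299
grasp_force: 0.0
```

play_rows --steps '[[[0,0,0,0],[0,0,0,0],[0,0,0,0],[0,0,0,0],[0,0,0,0]]]' --gripper 0.014

```text
time: 7.32
ee_pos: [0.4337, 0.1428, -0.0126]
tcp_rot: [-180.0, 0.0, 80.9]
wrist_force: [0.1, 0.6, 0.2]
opening: 0.0158
grasp_force: 29.3
```

```bash
python3 - <<'E'
from workcell import bot
from h import *
c=bot.camera("wrist"); o=bot.get_obs(); print(o["ee_pos"],o["wrist_force"],o["grasp_force"],o["opening"],c["xyz"],bot.hold_point_z)
cv2.imwrite("pics/w4.png",cv2.resize(c["img"][230:430,220:420],None,fx=3,fy=3,interpolation=cv2.INTER_CUBIC))
E
```

```text
[ 0.43374626  0.142764   -0.0126132 ] [-0.62134449 -0.05094021  0.3382397 ] 29.251831878646044 0.016179851111010196 [0.44502669 0.21288885 0.15499397] 0.0187
```

View pics/w4.png

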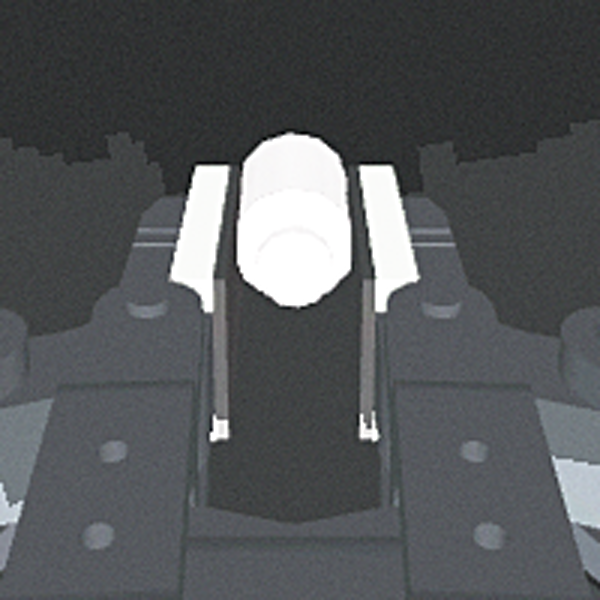

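The grip is on the cylinder. I'll lift and go towards pad 4.

```bash
python3 - <<'E'
from workcell import bot
from h import *
c=bot.camera("wrist"); o=bot.get_obs()
# foot front edge (z=0) minus radius, in tool-x direction
a=np.radians(80.9); tx=np.array([np.cos(a),np.sin(a)])
p=cast(c,[317,274.3],0)[0][:2]-tx*.00895; print("axis",p,"off",(p-o["ee_pos"][:2])@tx)
o["ee_pos"]=o["ee_pos"]+[0,0,.1]
plan(o,[.624,-.078,.085],80.9,2)
E
```

```text
axis [0.43351345 0.14294682] off 0.0001369620412136067
[[-0.0188, 0.0223, 0.0002, -0.0], [-0.0188, 0.0223, 0.0002, -0.0], [-0.0188, 0.0223, 0.0002, -0.0], [-0.0188, 0.0223, 0.0002, -0.0], [-0.0188, 0.0223, 0.0002, -0.0]]
[[-0.0188, 0.0223, 0.0002, -0.0], [-0.0188, 0.0223, 0.0002, -0.0], [-0.0188, 0.0223, 0.0002, -0.0], [-0.0188, 0.0223, 0.0002, -0.0], [-0.0188, 0.0223, 0.0002, -0.0]]
```

play_rows --steps '[[[0,0,-0.005,0],[0,0,-0.015,0],[0,0,-0.025,0],[0,0,-0.03,0],[0,0,-0.025,0]]]'

```text
time: 7.83
ee_pos: [0.4337, 0.1427, 0.0894]
tcp_rot: [180.0, -0.0, 80.9]
wrist_force: [1.0, 0.2, 0.5]
opening: 0.0161
grasp_force: 29.3
```

play_rows --steps '[[[-0.0188,0.0223,0,0],[-0.0188,0.0223,0,0],[-0.0188,0.0223,0,0],[-0.0188,0.0223,0,0],[-0.0188,0.0223,0,0]]]'

```text
time: 8.25
ee_pos: [0.5298, 0.0311, 0.0879]
tcp_rot: [180.0, -0.0, 80.9]
wrist_force: [0.1, 0.1, -0.6]
opening: 0.0161
grasp_force: 29.4
```

play_rows --steps '[[[-0.0188,0.0223,0,0],[-0.0188,0.0223,0,0],[-0.0188,0.0223,0,0],[-0.0188,0.0223,0,0],[-0.0188,0.0223,0,0]]]'

```text
time: 8.67
ee_pos: [0.625, -0.0794, 0.0876]
tcp_rot: [180.0, -0.0, 80.9]
wrist_force: [0.3, 0.9, -0.4]
opening: 0.0162
grasp_force: 29.4
```

```bash
python3 - <<'E'
from workcell import bot
from h import *
for i in range(4): c=bot.camera("wrist")
o=bot.get_obs(); print(o["time"],o["ee_pos"],o["tcp_rot"],o["grasp_force"],o["opening"])
pads(c); cv2.imwrite("pics/w5.png",c["img"])
E
```

```text
8.8667 [ 0.62414986 -0.07869698  0.08703853] [-1.79943460e+02 -3.96534825e-03  8.08240835e+01] 29.44722832093248 0.0160112188882874
pad [315.1  48.7] [278, 7, 75, 85, 5017] [0.6442 0.0499 0.0085]
pad [315.6 151.6] [281, 116, 70, 72, 3929] [ 0.6339 -0.0143  0.0085]
pad [306.6 240.2] [285, 209, 64, 62, 1212] [ 0.6165 -0.0777  0.0085]
```

View pics/w5.png

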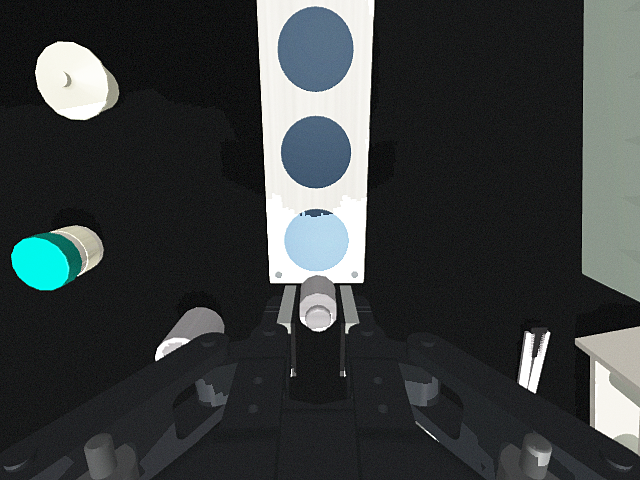

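play_rows --steps '[[[0,-0.0005,0.02,0],[0,0,0.022,0],[0,0,0.02,0],[0,0,0.014,0],[0,0,0.006,0]]]'

```text
time: 9.28
ee_pos: [0.622, -0.077, 0.0034]
tcp_rot: [-179.8, -0.0, 80.9]
wrist_force: [0.1, 0.6, -0.6]
opening: 0.0164
grasp_force: 29.5
```

play_rows --steps '[[[0,0,0.002,0],[0,0,0.002,0],[0,0,0.0015,0],[0,0,0.001,0],[0,0,0,0]]]'

```text
time: 9.7
ee_pos: [0.624, -0.0781, -0.0004]
tcp_rot: [179.9, -0.0, 80.9]
wrist_force: [0.5, 0.6, 0.2]
opening: 0.0162
grasp_force: 29.5
```

play_rows --steps '[[[0,0,0.001,0],[0,0,0.001,0],[0,0,0.0005,0],[0,0,0,0],[0,0,0,0]]]'

```text
time: 10.12
ee_pos: [0.6236, -0.0781, -0.0037]
tcp_rot: [-180.0, -0.0, 80.9]
wrist_force: [0.5, -0.1, -0.1]
opening: 0.0163
grasp_force: 29.5
```

play_rows --steps '[[[0,0,0.0005,0],[0,0,0,0],[0,0,0.0,0],[0,0,0,0],[0,0,0,0]]]'

```text
time: 10.53
ee_pos: [0.6237, -0.0781, -0.0041]
tcp_rot: [180.0, 0.0, 80.9]
wrist_force: [-0.3, -0.1, 0.7]
opening: 0.0161
grasp_force: 29.5
```

play_rows --steps '[[[0,0,0.0004,0],[0,0,0,0],[0,0,0,0],[0,0,0,0],[0,0,0,0]]]'

```text
time: 10.95
ee_pos: [0.6237, -0.0781, -0.0042]
tcp_rot: [180.0, 0.0, 80.9]
wrist_force: [-0.9, 0.3, 4.2]
opening: 0.0166
grasp_force: 29.9
```

play_rows --steps '[[[0,0,0.0004,0],[0,0,0,0],[0,0,0,0],[0,0,0,0],[0,0,0,0]]]'

```text
time: 11.37
ee_pos: [0.6238, -0.0781, -0.0043]
tcp_rot: [180.0, 0.0, 80.9]
wrist_force: [-2.8, 0.7, 7.4]
opening: 0.0161
grasp_force: 30.2
```

play_rows --steps '[[[0,0,-0.0006,0],[0,0,0,0],[0,0,0,0],[0,0,0,0],[0,0,0,0]]]' --gripper 0.045

```text
time: 11.78
ee_pos: [0.6236, -0.0781, -0.0046]
tcp_rot: [-180.0, 0.0, 80.9]
wrist_force: [-0.4, 0.1, -0.6]
opening: 0.0452
grasp_force: 0.0
```

play_rows --steps '[[[0,0,-0.01,0],[0,0,-0.02,0],[0,0,-0.03,0],[0,0,-0.03,0],[0,0,-0.02,0]]]'

```text
time: 12.2
ee_pos: [0.6243, -0.0781, 0.1096]
tcp_rot: [179.8, -0.0, 80.9]
wrist_force: [1.1, -0.4, 1.0]
opening: 0.0451
grasp_force: 0.0
```

```bash
python3 - <<'E'
from workcell import bot
from h import *
c=bot.camera("wrist"); o=bot.get_obs(); print(o["ee_pos"])
wblobs(c,[.018,.0225],(0,640,200,400))
plan(o,[.432,-.216,.105],80.9,2)
E
```

```text
[ 0.62562656 -0.07831415  0.11334676]
[np.float64(96.5), np.float64(243.0)] 46 47 869 [[0.4478, -0.0552], [0.4511, -0.0543]]
[np.float64(316.5), np.float64(237.5)] 24 30 515 [[0.6236, -0.0789], [0.6238, -0.0776]]
[np.float64(248.0), np.float64(312.0)] 29 49 561 [[0.5549, -0.1351], [0.5563, -0.1329]]
[np.float64(387.0), np.float64(312.0)] 29 49 554 [[0.6729, -0.1542], [0.6722, -0.1517]]
[np.float64(199.0), np.float64(322.0)] 59 51 1663 [[0.5109, -0.1377], [0.5131, -0.1354]]
[np.float64(597.5), np.float64(381.0)] 84 143 7912 [[0.8574, -0.2556], [0.8536, -0.2513]]
[np.float64(519.0), np.float64(342.0)] 27 47 667 [[0.7855, -0.2024], [0.7829, -0.199]]
[[-0.0167, -0.0169, 0.0008, -0.0], [-0.0167, -0.0169, 0.0008, -0.0], [-0.0167, -0.0169, 0.0008, -0.0], [-0.0167, -0.0169, 0.0008, -0.0], [-0.0167, -0.0169, 0.0008, -0.0]]
[[-0.0167, -0.0169, 0.0008, -0.0], [-0.0167, -0.0169, 0.0008, -0.0], [-0.0167, -0.0169, 0.0008, -0.0], [-0.0167, -0.0169, 0.0008, -0.0], [-0.0167, -0.0169, 0.0008, -0.0]]
```

play_rows --steps '[[[-0.0167,-0.0169,0,0],[-0.0167,-0.0169,0,0],[-0.0167,-0.0169,0,0],[-0.0167,-0.0169,0,0],[-0.0167,-0.0169,0,0]]]' --gripper 0.06

```text
time: 12.67
ee_pos: [0.5261, -0.1476, 0.1062]
tcp_rot: [180.0, 0.0, 80.9]
wrist_force: [-1.3, 0.6, 0.6]
opening: 0.0601
grasp_force: 0.0
```

play_rows --steps '[[[-0.0167,-0.0169,0,0],[-0.0167,-0.0169,0,0],[-0.0167,-0.0169,0,0],[-0.0167,-0.0169,0,0],[-0.0167,-0.0169,0,0]]]'

```text
time: 13.08
ee_pos: [0.4294, -0.2167, 0.1063]
tcp_rot: [180.0, 0.0, 80.9]
wrist_force: [-0.4, -0.6, -0.3]
opening: 0.06
grasp_force: 0.0
```

```bash
cat >> h.py <<'E'
def near(c,o,r,hc,box):
    """axis of the weight: foot front edge (z=0) less radius, tool-x; and bbox centre at mid-cylinder"""
    im=c["img"]; m=((im.min(2)>80)&(im.max(2).astype(int)-im.min(2)<40)).astype(np.uint8)
    n,l,st,ce=cv2.connectedComponentsWithStats(m); a=np.radians(o["tcp_rot"][2]); tx=np.array([np.cos(a),np.sin(a)]); ty=np.array([np.sin(a),-np.cos(a)])
    for i in range(1,n):
        x,y,w,h,A=st[i]
        if A>200 and box[0]<ce[i][0]<box[1] and box[2]<ce[i][1]<box[3]:
            f=cast(c,[x+w/2-.5,y-.5],0)[0][:2]-tx*r; g=cast(c,[x+w/2-.5,y+h/2-.5],hc)[0][:2]
            for p in(f,g): print(st[i].tolist(),p.round(4),"tx,ty shift",((p-o["ee_pos"][:2])@np.c_[tx,ty]).round(4))
E
python3 - <<'E'
from workcell import bot
from h import *
for i in range(4): c=bot.camera("wrist")
o=bot.get_obs(); print(o["ee_pos"],o["tcp_rot"][2])
near(c,o,.011,.018,(240,400,180,300))
E
```

```text
[ 0.43037837 -0.21656737  0.10634489] 80.81416454802755
[308, 218, 29, 35, 812] [ 0.4337 -0.2163] tx,ty shift [0.0008 0.0032]
[308, 218, 29, 35, 812] [ 0.4336 -0.2156] tx,ty shift [0.0015 0.003 ]
```

play_rows --steps '[[[0.0005,0.001,0.02,0],[0.0005,0.001,0.022,0],[0,0.001,0.022,0],[0,0,0.022,0],[0,0,0.012,0]]]'

```text
time: 13.7
ee_pos: [0.4333, -0.2146, 0.0054]
tcp_rot: [-179.9, -0.1, 81.0]
wrist_force: [0.9, -0.5, 0.2]
opening: 0.0604
grasp_force: 0.0
```

play_rows --steps '[[[0,0,0.008,0],[0,0,0.006,0],[0,0,0.004,0],[0,0,0.0015,0],[0,0,0,0]]]' --gripper 0.035

```text
time: 14.12
ee_pos: [0.4338, -0.2158, -0.0114]
tcp_rot: [180.0, 0.0, 80.9]
wrist_force: [0.4, 0.5, -0.8]
opening: 0.0349
grasp_force: 0.0
```

play_rows --steps '[[[0,0,0,0],[0,0,0,0],[0,0,0,0],[0,0,0,0],[0,0,0,0]]]' --gripper 0.016

```text
time: 14.53
ee_pos: [0.434, -0.216, -0.011]
tcp_rot: [179.9, 0.0, 80.9]
wrist_force: [-0.6, 0.3, 5.6]
opening: 0.0205
grasp_force: 29.8
```

```bash
python3 - <<'E'
from workcell import bot
from h import *
c=bot.camera("wrist")
o=bot.get_obs(); print(o["ee_pos"],o["opening"],o["grasp_force"])
im=c["img"]; cv2.imwrite("pics/w6.png",cv2.resize(im[230:430,220:420],None,fx=3,fy=3,interpolation=cv2.INTER_CUBIC))
m=im.min(2)>150; y=np.where(m[200:340,312:323].mean(1)>.5)[0]; v=200+y.min(); print("foot row",v)
a=np.radians(80.9);tx=np.array([np.cos(a),np.sin(a)])
print("tx off",(cast(c,[317,v-.5],0)[0][:2]-o["ee_pos"][:2])@tx-.011)
t=o["ee_pos"].copy(); o["ee_pos"]=t+[0,0,.115]
plan(o,[.6339,-.0143,t[2]+.115],80.9,2)
E
```

```text
[ 0.43399632 -0.2159658  -0.01095559] 0.020157454488557245 29.7534302494023
foot row 272
tx off -0.001069309792235731
[[0.0231, 0.0165, -0.0, -0.0], [0.0231, 0.0165, -0.0, -0.0], [0.0231, 0.0165, -0.0, -0.0], [0.0231, 0.0165, -0.0, -0.0], [0.0231, 0.0165, -0.0, -0.0]]
[[0.0231, 0.0165, -0.0, -0.0], [0.0231, 0.0165, -0.0, -0.0], [0.0231, 0.0165, -0.0, -0.0], [0.0231, 0.0165, -0.0, -0.0], [0.0231, 0.0165, -0.0, -0.0]]
```

View pics/w6.png

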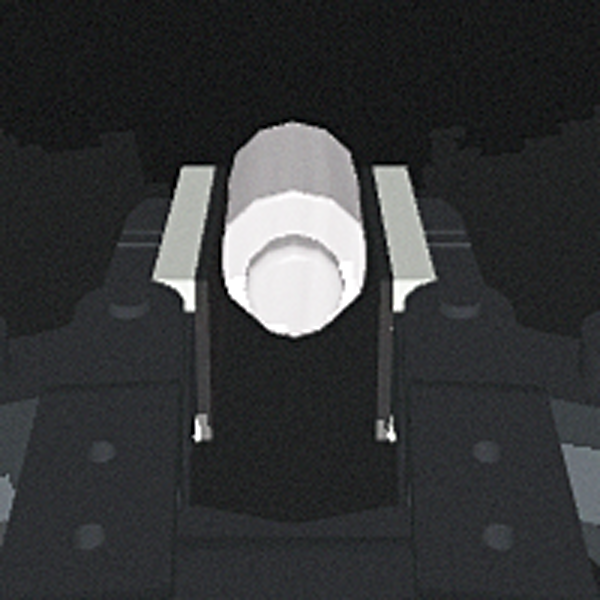

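play_rows --steps '[[[0,0,-0.01,0],[0,0,-0.02,0],[0,0,-0.03,0],[0,0,-0.03,0],[0,0,-0.025,0]]]'

```text
time: 15.0
ee_pos: [0.4334, -0.2157, 0.1056]
tcp_rot: [180.0, 0.0, 80.9]
wrist_force: [0.6, -0.2, -0.6]
opening: 0.0205
grasp_force: 29.6
```

play_rows --steps '[[[0.0231,0.0165,0,0],[0.0231,0.0165,0,0],[0.0231,0.0165,0,0],[0.0231,0.0165,0,0],[0.0231,0.0165,0,0]]]'

```text
time: 15.42
ee_pos: [0.5339, -0.1137, 0.1037]
tcp_rot: [180.0, 0.0, 80.9]
wrist_force: [0.7, -0.9, -0.6]
opening: 0.0202
grasp_force: 29.6
```

play_rows --steps '[[[0.0231,0.0165,0,0],[0.0231,0.0165,0,0],[0.0231,0.0165,0,0],[0.0231,0.0165,0,0],[0.0231,0.0165,0,0]]]'

```text
time: 15.83
ee_pos: [0.6337, -0.0126, 0.1036]
tcp_rot: [-180.0, 0.0, 80.9]
wrist_force: [-0.4, -1.1, -0.8]
opening: 0.0204
grasp_force: 29.6
```

play_rows --steps '[[[0,0,0,0],[0,0,0.02,0],[0,0,0.03,0],[0,0,0.03,0],[0,0,0.015,0]]]'

```text
time: 16.25
ee_pos: [0.6311, -0.0138, 0.0047]
tcp_rot: [-179.8, 0.0, 80.9]
wrist_force: [-0.4, 0.4, -2.3]
opening: 0.0204
grasp_force: 29.7
```

play_rows --steps '[[[0,0,0,0],[0,0,0,0],[0,0,0,0],[0,0,0,0],[0,0,0,0]]]'

```text
time: 16.67
ee_pos: [0.6339, -0.0138, 0.01]
tcp_rot: [179.9, -0.0, 80.9]
wrist_force: [-0.1, 0.0, -0.5]
opening: 0.0205
grasp_force: 29.7
```

play_rows --steps '[[[0,0,0.003,0],[0,0,0.003,0],[0,0,0.003,0],[0,0,0.002,0],[0,0,0,0]]]'

```text
time: 17.08
ee_pos: [0.6329, -0.0137, -0.0024]
tcp_rot: [180.0, -0.0, 80.9]
wrist_force: [-2.0, 0.5, 3.9]
opening: 0.0202
grasp_force: 30.2
```

play_rows --steps '[[[0,0,0.0006,0],[0,0,0.0006,0],[0,0,0,0],[0,0,0,0],[0,0,0,0]]]'

```text
time: 17.5
ee_pos: [0.633, -0.0137, -0.0025]
tcp_rot: [180.0, -0.0, 80.9]
wrist_force: [-6.1, 1.0, 11.8]
opening: 0.0201
grasp_force: 30.9
```

play_rows --steps '[[[0,0,0.0005,0],[0,0,0,0],[0,0,0,0],[0,0,0,0],[0,0,0,0]]]'

```text
time: 17.92
ee_pos: [0.633, -0.0137, -0.0025]
tcp_rot: [179.9, -0.0, 80.9]
wrist_force: [-7.0, 0.3, 15.0]
opening: 0.0203
grasp_force: 31.2
```

play_rows --steps '[[[0,0,-0.002,0],[0,0,0,0],[0,0,0,0],[0,0,0.0004,0],[0,0,0,0]]]'

```text
time: 18.33
ee_pos: [0.6331, -0.0137, -0.0024]
tcp_rot: [180.0, -0.0, 80.9]
wrist_force: [-1.8, -0.1, 6.3]
opening: 0.0201
grasp_force: 30.4
```

play_rows --steps '[[[0,0,0.0003,0],[0,0,0,0],[0,0,0,0],[0,0,0,0],[0,0,0,0]]]'

```text
time: 18.75
ee_pos: [0.6332, -0.0137, -0.0024]
tcp_rot: [180.0, -0.0, 80.9]
wrist_force: [-3.0, 0.4, 8.9]
opening: 0.0202
grasp_force: 30.6
```

play_rows --steps '[[[0,0,-0.001,0],[0,0,0,0],[0,0,0,0],[0,0,0,0],[0,0,0,0]]]' --gripper 0.045

```text
time: 19.17
ee_pos: [0.6328, -0.0137, -0.0026]
tcp_rot: [-180.0, 0.0, 80.9]
wrist_force: [-0.6, 0.6, -0.0]
opening: 0.0452
grasp_force: 0.0
```

play_rows --steps '[[[0,0,-0.015,0],[0,0,-0.02,0],[0,0,-0.03,0],[0,0,-0.03,0],[0,0,-0.015,0]]]'

```text
time: 19.58
ee_pos: [0.6339, -0.0138, 0.1116]
tcp_rot: [179.8, -0.0, 80.9]
wrist_force: [1.4, -0.5, 1.0]
opening: 0.045
grasp_force: 0.0
```

```bash
python3 - <<'E'
from workcell import bot
from h import *
c=bot.camera("wrist"); o=bot.get_obs(); print(o["ee_pos"])
near(c,o,.011,.018,(280,360,190,300)); pads(c)
plan(o,[.507,.218,.108],80.9,2)
E
```

```text
[ 0.63481659 -0.0137988   0.11376037]
[302, 229, 29, 28, 602] [ 0.6316 -0.0228] tx,ty shift [-0.0094 -0.0018]
[302, 229, 29, 28, 602] [ 0.6322 -0.0191] tx,ty shift [-0.0057 -0.0018]
pad [318.1 233.6] [288, 206, 59, 57, 1566] [ 0.6347 -0.0145  0.0085]
pad [317.4 303.2] [290, 280, 55, 50, 1469] [ 0.6239 -0.0777  0.0085]
[[0.0209, -0.0163, 0.0006, -0.0], [0.0209, -0.0163, 0.0006, -0.0], [0.0209, -0.0163, 0.0006, -0.0], [0.0209, -0.0163, 0.0006, -0.0], [0.0209, -0.0163, 0.0006, -0.0]]
[[0.0209, -0.0163, 0.0006, -0.0], [0.0209, -0.0163, 0.0006, -0.0], [0.0209, -0.0163, 0.0006, -0.0], [0.0209, -0.0163, 0.0006, -0.0], [0.0209, -0.0163, 0.0006, -0.0]]
```

play_rows --steps '[[[0.0209,-0.0163,0,0],[0.0209,-0.0163,0,0],[0.0209,-0.0163,0,0],[0.0209,-0.0163,0,0],[0.0209,-0.0163,0,0]]]' --gripper 0.065

```text
time: 20.05
ee_pos: [0.5682, 0.1032, 0.1074]
tcp_rot: [-180.0, 0.0, 80.9]
wrist_force: [-0.2, 0.3, 0.4]
opening: 0.065
grasp_force: 0.0
```

play_rows --steps '[[[0.0209,-0.0163,0,0],[0.0209,-0.0163,0,0],[0.0209,-0.0163,0,0],[0.0209,-0.0163,0,0],[0.0209,-0.0163,0,0]]]'

```text
time: 20.47
ee_pos: [0.5043, 0.2194, 0.1075]
tcp_rot: [-180.0, 0.0, 80.9]
wrist_force: [0.0, -0.0, 0.9]
opening: 0.0648
grasp_force: 0.0
```

```bash
python3 - <<'E'
from workcell import bot
from h import *
for i in range(4): c=bot.camera("wrist")
o=bot.get_obs(); print(o["ee_pos"],o["tcp_rot"][2])
near(c,o,.014,.022,(240,400,180,300))
cv2.imwrite("pics/w7.png",c["img"])
E
```

```text
[0.50484681 0.21886368 0.10756502] 80.97803068778757
[301, 218, 38, 45, 1352] [0.5056 0.2176] tx,ty shift [-0.0011  0.001 ]
[301, 218, 38, 45, 1352] [0.5057 0.2183] tx,ty shift [-0.0004  0.0009]
```

View pics/w7.png

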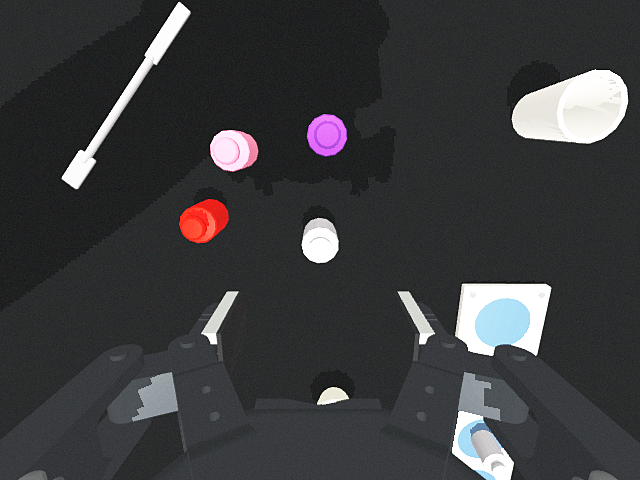

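The wrist view shows w200 (steel) at (320,241). The coloured look-alikes at (203,222), (234,150) and (327,134) are clear of the fingers.

play_rows --steps '[[[-0.0007,0.001,0.015,0],[0,0,0.022,0],[0,0,0.025,0],[0,0,0.022,0],[0,0,0.012,0]]]' --gripper 0.055

```text
time: 21.08
ee_pos: [0.5053, 0.2161, 0.0089]
tcp_rot: [-179.9, 0.1, 80.8]
wrist_force: [-0.8, -0.5, -0.4]
opening: 0.0549
grasp_force: 0.0
```

play_rows --steps '[[[0,0,0.008,0],[0,0,0.006,0],[0,0,0.0025,0],[0,0,0.001,0],[0,0,0,0]]]' --gripper 0.042

```text
time: 21.5
ee_pos: [0.5065, 0.2177, -0.005]
tcp_rot: [179.9, -0.0, 80.9]
wrist_force: [-0.3, 0.0, -0.6]
opening: 0.0418
grasp_force: 0.0
```

play_rows --steps '[[[0,0,0,0],[0,0,0,0],[0,0,0,0],[0,0,0,0],[0,0,0,0]]]' --gripper 0.02

```text
time: 21.92
ee_pos: [0.5066, 0.2179, -0.0047]
tcp_rot: [179.9, -0.0, 80.9]
wrist_force: [-0.9, -0.4, 6.5]
opening: 0.0265
grasp_force: 29.8
```

```bash
cat >> h.py <<'E'
def grip(c,o,r,tgt,dz):
    im=c["img"]; m=im.min(2)>90; y=np.where(m[200:340,312:323].mean(1)>.5)[0]; v=200+y.min()
    a=np.radians(80.9);tx=np.array([np.cos(a),np.sin(a)])
    d=(cast(c,[317,v-.5],0)[0][:2]-o["ee_pos"][:2])@tx-r; print("foot row",v,"tx off",d)
    t=o["ee_pos"].copy(); o["ee_pos"]=t+[0,0,dz]
    plan(o,[*(np.array(tgt)-d*tx),t[2]+dz],80.9,2)
E
python3 - <<'E'
from workcell import bot
from h import *
c=bot.camera("wrist")
o=bot.get_obs(); print(o["ee_pos"],o["opening"],o["grasp_force"],o["wrist_force"])
grip(c,o,.014,[.6442,.0498],.12)
E
```

```text
[ 0.50659136  0.21785448 -0.00469029] 0.026634965820291796 29.81246774957981 [-1.85687019 -0.10963527  6.10966895]
foot row 261 tx off -0.00046020980206567044
[[-0.0144, 0.0162, -0.0, -0.0], [-0.0144, 0.0162, -0.0, -0.0], [-0.0144, 0.0162, -0.0, -0.0], [-0.0144, 0.0162, -0.0, -0.0], [-0.0144, 0.0162, -0.0, -0.0]]
[[-0.0144, 0.0162, -0.0, -0.0], [-0.0144, 0.0162, -0.0, -0.0], [-0.0144, 0.0162, -0.0, -0.0], [-0.0144, 0.0162, -0.0, -0.0], [-0.0144, 0.0162, -0.0, -0.0]]
```

play_rows --steps '[[[0,0,-0.01,0],[0,0,-0.02,0],[0,0,-0.035,0],[0,0,-0.035,0],[0,0,-0.02,0]]]'

```text
time: 22.38
ee_pos: [0.5066, 0.2178, 0.1185]
tcp_rot: [179.8, -0.1, 80.9]
wrist_force: [1.2, 1.2, -1.2]
opening: 0.0266
grasp_force: 30.1
```

play_rows --steps '[[[-0.0144,0.0162,0,0],[-0.0144,0.0162,0,0],[-0.0144,0.0162,0,0],[-0.0144,0.0162,0,0],[-0.0144,0.0162,0,0]]]'

```text
time: 22.8
ee_pos: [0.5749, 0.1328, 0.1146]
tcp_rot: [-180.0, 0.0, 80.9]
wrist_force: [0.3, 1.1, -1.2]
opening: 0.0264
grasp_force: 30.1
```

play_rows --steps '[[[-0.0144,0.0162,0,0],[-0.0144,0.0162,0,0],[-0.0144,0.0162,0,0],[-0.0144,0.0162,0,0],[-0.0144,0.0162,0,0]]]'

```text
time: 23.22
ee_pos: [0.6435, 0.0488, 0.1145]
tcp_rot: [-180.0, 0.0, 80.9]
wrist_force: [1.2, 0.3, -2.0]
opening: 0.0265
grasp_force: 30.1
```

play_rows --steps '[[[0,0,0.01,0],[0,0,0.025,0],[0,0,0.03,0],[0,0,0.02,0],[0,0,0.01,0]]]'

```text
time: 23.63
ee_pos: [0.641, 0.0498, 0.0158]
tcp_rot: [-179.7, 0.1, 80.9]
wrist_force: [-1.5, -0.2, -2.0]
opening: 0.0265
grasp_force: 30.2
```

play_rows --steps '[[[0,0,0.003,0],[0,0,0.001,0],[0,0,0,0],[0,0,0,0],[0,0,0,0]]]'

```text
time: 24.05
ee_pos: [0.644, 0.0499, 0.0169]
tcp_rot: [179.9, -0.0, 80.9]
wrist_force: [0.9, -0.4, -2.1]
opening: 0.0263
grasp_force: 30.2
```

play_rows --steps '[[[0.0003,0.0003,0.003,0],[0,0,0.003,0],[0,0,0.0025,0],[0,0,0.0015,0],[0,0,0,0]]]'

```text
time: 24.47
ee_pos: [0.6431, 0.05, 0.0046]
tcp_rot: [-179.9, 0.0, 80.9]
wrist_force: [-0.6, 0.2, -1.8]
opening: 0.0263
grasp_force: 30.2
```

play_rows --steps '[[[0,0,0.001,0],[0,0,0.001,0],[0,0,0,0],[0,0,0,0],[0,0,0,0]]]'

```text
time: 24.88
ee_pos: [0.6436, 0.05, 0.0039]
tcp_rot: [180.0, -0.0, 80.9]
wrist_force: [-2.1, -1.5, 5.3]
opening: 0.0265
grasp_force: 30.8
```

play_rows --steps '[[[0,0,0.0005,0],[0,0,0,0],[0,0,0,0],[0,0,0,0],[0,0,0,0]]]'

```text
time: 25.3
ee_pos: [0.6436, 0.05, 0.0039]
tcp_rot: [180.0, -0.0, 80.9]
wrist_force: [-4.4, 0.4, 8.6]
opening: 0.0264
grasp_force: 31.2
```

Contact as expected. I'll release, lift, and go to w500 at about (0.516, −0.142).

play_rows --steps '[[[0,0,-0.0008,0],[0,0,0,0],[0,0,0,0],[0,0,0,0],[0,0,0,0]]]' --gripper 0.045

```text
time: 25.72
ee_pos: [0.6435, 0.05, 0.0033]
tcp_rot: [-180.0, 0.0, 80.9]
wrist_force: [0.8, -0.3, -0.7]
opening: 0.045
grasp_force: 0.0
```

play_rows --steps '[[[0,0,-0.015,0],[0,0,-0.025,0],[0,0,-0.04,0],[0,0,-0.04,0],[0,0,-0.02,0]]]'

```text
time: 26.13
ee_pos: [0.6445, 0.0501, 0.1488]
tcp_rot: [179.7, -0.1, 80.9]
wrist_force: [1.5, -0.2, 1.0]
opening: 0.0447
grasp_force: 0.0
```

```bash
python3 - <<'E'
from workcell import bot
from h import *
for i in range(3): c=bot.camera("wrist")
o=bot.get_obs(); print(o["ee_pos"])
cv2.imwrite("pics/w8.png",c["img"]); pads(c)
plan(o,[.516,-.142,.145],80.9,2)
E
```

```text
[0.64462982 0.05007233 0.1458523 ]
pad [314.3 173. ] [292, 164, 42, 18, 445] [0.651  0.0963 0.0085]
pad [317.6 224. ] [289, 199, 53, 51, 745] [0.6464 0.0491 0.0085]
pad [316.3 285.4] [291, 265, 50, 46, 951] [ 0.6352 -0.0126  0.0085]
pad [315.6 342.5] [292, 325, 47, 40, 948] [ 0.6241 -0.0766  0.0085]
[[-0.021, -0.0097, 0.0001, -0.0], [-0.021, -0.0097, 0.0001, -0.0], [-0.021, -0.0097, 0.0001, -0.0], [-0.021, -0.0097, 0.0001, -0.0], [-0.021, -0.0097, 0.0001, -0.0]]
[[-0.021, -0.0097, 0.0001, -0.0], [-0.021, -0.0097, 0.0001, -0.0], [-0.021, -0.0097, 0.0001, -0.0], [-0.021, -0.0097, 0.0001, -0.0], [-0.021, -0.0097, 0.0001, -0.0]]
```

View pics/w8.png

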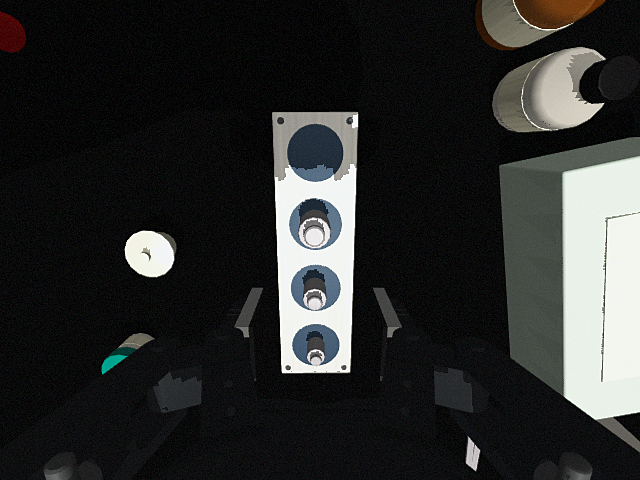

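Three weights stand centred on pads 2–4, at (315,224), (316,287) and (316,344). Pad 1, at (315,152), is empty.

play_rows --steps '[[[-0.021,-0.0097,0,0],[-0.021,-0.0097,0,0],[-0.021,-0.0097,0,0],[-0.021,-0.0097,0,0],[-0.021,-0.0097,0,0]]]' --gripper 0.07

```text
time: 26.7
ee_pos: [0.5776, -0.0467, 0.1417]
tcp_rot: [-179.9, 0.0, 80.9]
wrist_force: [0.3, 0.2, -0.4]
opening: 0.0699
grasp_force: 0.0
```

play_rows --steps '[[[-0.021,-0.0097,0,0],[-0.021,-0.0097,0,0],[-0.021,-0.0097,0,0],[-0.021,-0.0097,0,0],[-0.021,-0.0097,0,0]]]' --squeeze 45

```text
time: 27.12
ee_pos: [0.5131, -0.1426, 0.1419]
tcp_rot: [-179.9, -0.0, 80.9]
wrist_force: [1.0, -0.6, 0.3]
opening: 0.0699
grasp_force: 0.0
```

```bash
python3 - <<'E'
from workcell import bot
from h import *
for i in range(4): c=bot.camera("wrist")
o=bot.get_obs(); print(o["ee_pos"],o["tcp_rot"][2])
near(c,o,.019,.028,(240,400,150,300))
E
```

```text
[ 0.5139098  -0.14222301  0.14242913] 80.81357310953565
[297, 201, 46, 54, 1901] [ 0.5152 -0.1413] tx,ty shift [0.0011 0.0012]
[297, 201, 46, 54, 1901] [ 0.5151 -0.1413] tx,ty shift [0.0011 0.0011]
```

play_rows --steps '[[[0.0011,0.0012,0.015,0],[0,0,0.025,0],[0,0,0.032,0],[0,0,0.03,0],[0,0,0.02,0]]]'

```text
time: 27.73
ee_pos: [0.5148, -0.1397, 0.0178]
tcp_rot: [-179.8, -0.0, 81.0]
wrist_force: [1.0, -0.3, 0.4]
opening: 0.0701
grasp_force: 0.0
```

play_rows --steps '[[[0,0,0.01,0],[0,0,0.007,0],[0,0,0.004,0],[0,0,0.001,0],[0,0,0,0]]]' --gripper 0.055

```text
time: 28.15
ee_pos: [0.5165, -0.1411, 0.0004]
tcp_rot: [179.9, 0.0, 80.9]
wrist_force: [-1.0, 0.7, 0.5]
opening: 0.0552
grasp_force: 0.0
```

play_rows --steps '[[[0,0,0,0],[0,0,0,0],[0,0,0,0],[0,0,0,0],[0,0,0,0]]]' --gripper 0.03

```text
time: 28.57
ee_pos: [0.5164, -0.1413, 0.001]
tcp_rot: [179.9, 0.0, 80.9]
wrist_force: [-1.9, 0.6, 6.5]
opening: 0.0363
grasp_force: 45.4
```

```bash
python3 - <<'E'
from workcell import bot
from h import *
c=bot.camera("wrist")
o=bot.get_obs(); print(o["ee_pos"],o["opening"],o["grasp_force"],o["wrist_force"])
grip(c,o,.019,[.6545,.1141],.14)
E
```

```text
[ 0.51641382 -0.14130435  0.00098018] 0.03632024664226538 45.39612628541363 [-2.58704814  0.93611547  5.95075237]
foot row 283 tx off -0.02010911153558405
[[0.0294, 0.0096, -0.0, -0.0], [0.0294, 0.0096, -0.0, -0.0], [0.0294, 0.0096, -0.0, -0.0], [0.0294, 0.0096, -0.0, -0.0], [0.0294, 0.0096, -0.0, -0.0]]
[[0.0294, 0.0096, -0.0, -0.0], [0.0294, 0.0096, -0.0, -0.0], [0.0294, 0.0096, -0.0, -0.0], [0.0294, 0.0096, -0.0, -0.0], [0.0294, 0.0096, -0.0, -0.0]]
```

play_rows --steps '[[[0,0,-0.01,0],[0,0,-0.025,0],[0,0,-0.035,0],[0,0,-0.035,0],[0,0,-0.02,0]]]'

```text
time: 29.03
ee_pos: [0.5165, -0.1413, 0.1289]
tcp_rot: [179.8, 0.0, 80.9]
wrist_force: [0.1, -0.5, -4.7]
opening: 0.0364
grasp_force: 46.7
```

play_rows --steps '[[[0.0274,0.0096,0,0],[0.0274,0.0096,0,0],[0.0274,0.0096,0,0],[0.0274,0.0096,0,0],[0.0274,0.0096,0,0]]]'

```text
time: 29.45
ee_pos: [0.5852, -0.0123, 0.1249]
tcp_rot: [-180.0, 0.0, 80.9]
wrist_force: [-0.1, 0.5, -5.2]
opening: 0.0367
grasp_force: 46.6
```

play_rows --steps '[[[0.0274,0.0096,0,0],[0.0274,0.0096,0,0],[0.0274,0.0096,0,0],[0.0274,0.0096,0,0],[0.0274,0.0096,0,0]]]'

```text
time: 29.87
ee_pos: [0.6543, 0.1156, 0.1246]
tcp_rot: [-180.0, 0.0, 80.9]
wrist_force: [0.4, -0.3, -4.2]
opening: 0.0363
grasp_force: 46.6
```

```bash
python3 - <<'E'
from workcell import bot
from h import *
for i in range(3): c=bot.camera("wrist")
o=bot.get_obs(); print(o["ee_pos"],o["opening"],o["grasp_force"],o["wrist_force"],o["tcp_rot"])
cv2.imwrite("pics/w9.png",c["img"]); pads(c)
E
```

```text
[0.65412983 0.11609359 0.12369782] 0.03620256152732378 46.919775247515645 [-0.57425243 -0.80534616 -5.66786232] [-1.79909297e+02  2.33377313e-02  8.10312177e+01]
pad [317.9 231.1] [290, 208, 57, 46, 1990] [0.6548 0.1165 0.0085]
```

View pics/w9.png

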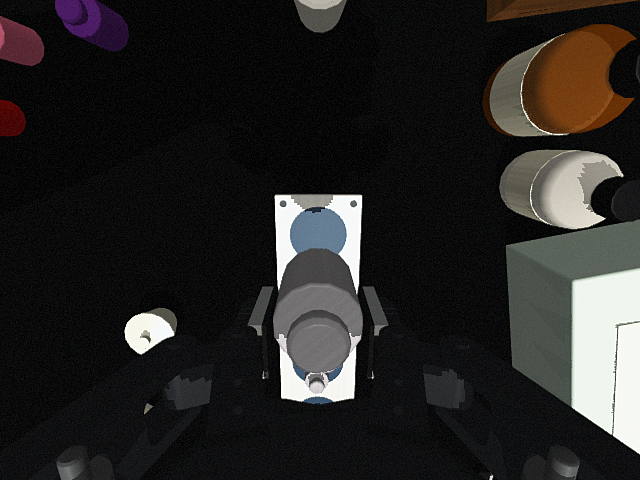

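The w500 is held upright over pad 1, with its foot edge at row 249 and the pad's far edge at row 207.

```bash
python3 - <<'E'
from workcell import bot
from h import *
c=bot.camera("wrist"); o=bot.get_obs(); print(o["ee_pos"])
tx=np.array([.158,.987]); im=c["img"].min(2)
print([int(v) for v in c["img"][236:260,318,0]], [int(v) for v in c["img"][198:214,310,2]])
for v in(248,249): print("off",(cast(c,[318,v],o["ee_pos"][2]-.001)[0][:2]-o["ee_pos"][:2])@tx-.019)
for v in(206.5,207.5): print("pad1",cast(c,[318,v],.0085)[0][:2]-tx*.025)
E
```

```text
[0.6537939  0.11490968 0.12401609]
[149, 154, 148, 145, 155, 148, 148, 151, 148, 150, 151, 153, 118, 64, 70, 73, 77, 70, 71, 71, 69, 73, 71, 68] [159, 158, 154, 159, 157, 160, 167, 104, 33, 34, 31, 27, 20, 104, 105, 99]
off 0.0008570711903413512
off 0.0003051072385826005
pad1 [0.65354104 0.11119681]
pad1 [0.65340659 0.11034387]
```

play_rows --steps '[[[-0.0005,0.0005,0.01,0],[-0.0005,0,0.02,0],[0,0,0.03,0],[0,0,0.025,0],[0,0,0.01,0]]]'

```text
time: 30.48
ee_pos: [0.6518, 0.1116, 0.025]
tcp_rot: [-179.7, 0.1, 80.8]
wrist_force: [-0.8, 0.5, -6.1]
opening: 0.0362
grasp_force: 46.9
```

play_rows --steps '[[[0,0,0.004,0],[0,0,0.002,0],[0,0,0.001,0],[0,0,0,0],[0,0,0,0]]]'

```text
time: 30.9
ee_pos: [0.6552, 0.1133, 0.0242]
tcp_rot: [179.9, -0.0, 80.9]
wrist_force: [-0.8, -0.4, -5.3]
opening: 0.0362
grasp_force: 46.9
```

play_rows --steps '[[[0,0,0,0],[0,0,0,0],[0,0,0,0],[0,0,0,0],[0,0,0,0]]]'

```text
time: 31.32
ee_pos: [0.6543, 0.1132, 0.0226]
tcp_rot: [180.0, -0.0, 80.9]
wrist_force: [-0.7, 0.5, -4.7]
opening: 0.0361
grasp_force: 46.9
```

Down 13 mm to contact.

play_rows --steps '[[[0,0,0.003,0],[0,0,0.003,0],[0,0,0.0025,0],[0,0,0.0015,0],[0,0,0.001,0]]]'

```text
time: 31.73
ee_pos: [0.6541, 0.1131, 0.011]
tcp_rot: [-180.0, 0.0, 80.9]
wrist_force: [0.2, -0.5, -5.3]
opening: 0.0362
grasp_force: 47.0
```

play_rows --steps '[[[0,0,0.0008,0],[0,0,0.0005,0],[0,0,0,0],[0,0,0,0],[0,0,0,0]]]'

```text
time: 32.15
ee_pos: [0.6544, 0.1132, 0.0105]
tcp_rot: [180.0, -0.0, 80.9]
wrist_force: [-0.2, -0.2, -5.4]
opening: 0.0364
grasp_force: 47.0
```

play_rows --steps '[[[0,0,0.0005,0],[0,0,0.0,0],[0,0,0,0],[0,0,0,0],[0,0,0,0]]]'

```text
time: 32.57
ee_pos: [0.6543, 0.1132, 0.0098]
tcp_rot: [-180.0, -0.0, 80.9]
wrist_force: [-0.0, 0.9, -5.4]
opening: 0.0363
grasp_force: 47.0
```

play_rows --steps '[[[0,0,0.0004,0],[0,0,0,0],[0,0,0,0],[0,0,0,0],[0,0,0,0]]]'

```text
time: 32.98
ee_pos: [0.6544, 0.1132, 0.0097]
tcp_rot: [180.0, -0.0, 80.9]
wrist_force: [-1.3, 0.2, -1.4]
opening: 0.0361
grasp_force: 47.3
```

play_rows --steps '[[[0,0,0.0004,0],[0,0,0,0],[0,0,0,0],[0,0,0,0],[0,0,0,0]]]'

```text
time: 33.4
ee_pos: [0.6544, 0.1132, 0.0096]
tcp_rot: [180.0, -0.0, 80.9]
wrist_force: [-3.4, -0.7, 4.3]
opening: 0.0362
grasp_force: 48.0
```

Standing. I'll release, lift, and back away along −x for the check from the top camera.

play_rows --steps '[[[0,0,-0.0005,0],[0,0,0,0],[0,0,0,0],[0,0,0,0],[0,0,0,0]]]' --gripper 0.055

```text
time: 33.82
ee_pos: [0.6544, 0.1132, 0.0094]
tcp_rot: [180.0, 0.0, 80.9]
wrist_force: [1.0, -0.0, 0.3]
opening: 0.055
grasp_force: 0.0
```

play_rows --steps '[[[0,0,-0.015,0],[0,0,-0.025,0],[0,0,-0.04,0],[0,0,-0.04,0],[0,0,-0.03,0]]]'

```text
time: 34.23
ee_pos: [0.6546, 0.1132, 0.1629]
tcp_rot: [179.9, -0.0, 80.9]
wrist_force: [0.6, -0.1, -0.2]
opening: 0.055
grasp_force: 0.0
```

play_rows --steps '[[[0,-0.03,0,0],[0,-0.035,0,0],[0,-0.035,0,0],[0,-0.035,0,0],[0,-0.03,0,0]]]'

```text
time: 34.65
ee_pos: [0.4895, 0.1394, 0.1594]
tcp_rot: [180.0, -0.0, 80.9]
wrist_force: [-0.1, 0.5, -0.3]
opening: 0.055
grasp_force: 0.0
```

play_rows --steps '[[[0,-0.03,0,0],[0,-0.03,0,0],[0,-0.03,0,0],[0,-0.02,0,0],[0,0,0,0]]]'

```text
time: 35.07
ee_pos: [0.3802, 0.157, 0.1603]
tcp_rot: [180.0, -0.0, 81.0]
wrist_force: [-0.8, -0.1, -0.4]
opening: 0.0549
grasp_force: 0.0
```

```bash
python3 - <<'E'
from workcell import bot
from h import *
for i in range(4): c=bot.camera("top"); s=bot.camera("scene")
o=bot.get_obs(); print(o["time"],o["ee_pos"])
a=cv2.resize(c["img"][180:290,215:405],None,fx=3,fy=3,interpolation=cv2.INTER_CUBIC)
b=cv2.resize(s["img"][170:330,235:435],None,fx=1.65,fy=1.65,interpolation=cv2.INTER_CUBIC)
h=np.zeros((600,570,3),np.uint8); h[:330]=a; h[330:330+min(264,b.shape[0]),:330]=b[:264]
cv2.imwrite("pics/end.png",h)
E
```

```text
35.4667 [0.38331634 0.15653691 0.15917995]
```

View pics/end.png

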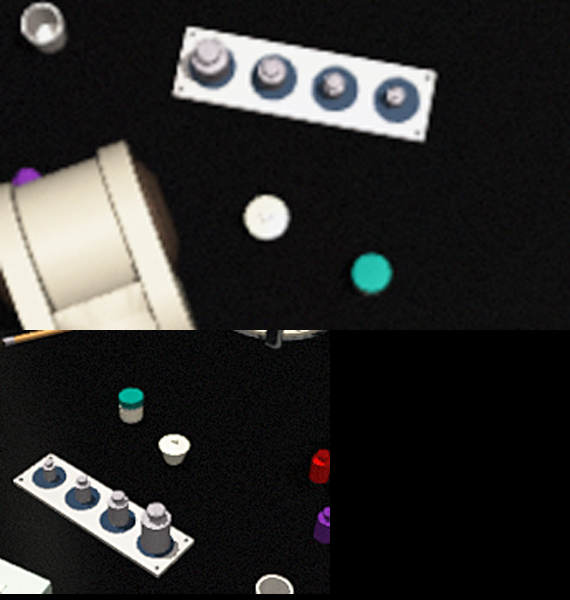

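All four weights stand upright and centred, smallest at the balance end. The crucible and jar haven't moved.

```bash
python3 -c "
from workcell import bot
print(bot.job_done())"
```

```text
the job is handed in; nothing more can be done
None
```

The job is handed in: the 50, 100, 200 and 500 g weights stand upright on pads 4, 3, 2 and 1, smallest next to the balance, each within about 1 mm of centre by my measurements, and the crucible was not moved.

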